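Check a cuvette by eye in the green light

TASK

Slide the green filter edgewise down into the empty filter slot in front of the lamp until it sits fully home, without dropping it, and let go of it. Then take the white-stoppered cuvette out of the rack by its two frosted faces only, never putting a finger on its clear faces, and hold it upright in the light path, about midway between the filter slot and the screen, so that the beam goes squarely through the middle of both clear faces. Finish while still holding it there in the gripper, resting on nothing, and leave the amber filter, the blue-stoppered cuvette and the bottle where they are.

Things in the scene. Friction and masses are not known exactly. Their poses are not given: they have to be found in the camera images.
- bench: Fixed inspection bench: an aluminium rail 350 mm long, 40 mm wide, top 33 mm above the table, with an LED lamp, a filter slot, an open gap and a white 100 mm square screen in line. Origin on the table under the gap's middle; x runs along the rail from lamp to screen. Slot at x = -95 mm, screen at x = +97 mm (up to 142 mm above the table). Foot plates are 80 mm wide, carriers 45 mm high.
- lamp_front (a point): Middle of the lamp's lens, at the front of its silver barrel, 90 mm above the table and 18 mm behind the filter slot; axes as those of the bench. Behind it (to -x) lie the barrel, 22 mm long and 42 mm across, and the grey finned lamp body, 80 mm long and 54 mm across, whose top is 117 mm above the table.
- slot_sill (a point): Middle of the sill (bottom) of the filter slot, 58 mm above the table; axes as the bench. Two light grey channels, open at the top, take the side edges of a slide: 8 mm wide along x, 53 mm across along y, straight up to 54 mm above the sill, then flared 6 mm outwards on all sides up to 62 mm. A slide fully home stands on the sill, square across the rail, its origin here.
- beam_mid (a point): The point on the axis of the light beam midway between filter slot and screen: 90 mm above the table, over the middle of the rail; axes as those of the bench. The beam is level, 10 mm thick, and runs along x from the lamp's lens to the bright spot in the middle of the screen.
- filter_stand: Fixed grey plastic block 50 x 170 x 28 mm (x, y, z), origin at the centre of its underside. Two slots in its top, each 6.5 mm along x and 51.5 mm along y and 20 mm deep, centred at y = -40 and +40 mm, in which the filter slides stand upright. Which slide is in which slot varies.
- green_filter: Filter slide with green glass, to be used; loose, about 45 g. Grey-framed plate 5 mm thick (x), 50 mm wide (y), 64 mm high; on top a dark grip tab 10 mm thick (x), 34 mm wide (y), from 64 to 90 mm above the lower edge, with a green strip on top. Origin mid lower edge, z up. Starts upright in a slot of the stand, origin 8 mm above the table. Both broad sides are alike.
- amber_filter: The same kind of slide with amber glass and an orange strip on its tab; stands in the other slot of the stand. Not to be disturbed.
- rack: Fixed teal plastic cuvette rack 60 x 170 x 24 mm (x, y, z), origin at the centre of its underside. Three wells 26.5 mm square and 18 mm deep in a row at y = -50, 0 and +50 mm. The cuvettes stand in the two outer wells (which one is where varies), with their frosted faces towards the rack's long sides (rack x).
- cuvette: Cuvette to use: empty square glass cell, loose, about 47 g, 25 x 25 x 60 mm, with a white stopper 19 mm square rising 8 mm more. Origin at the centre of its underside, z up. x runs through the two clear faces, y through the two frosted, whitish matt faces (y = -12.5 and +12.5 mm), the only ones to grip. Starts upright in a well, origin 6 mm above the table, upper 42 mm of the glass showing.
- cuvette_clear: The two clear faces of that cuvette (its x = -12.5 and +12.5 mm sides, each 20 mm wide and 60 mm high), part of it, same origin and axes. Fingers must not touch them.
- cuvette_mid (a point): The middle of that cuvette's glass body, 30 mm above its underside, where the beam should pass; axes as the cuvette's.
- spare: The same kind of cuvette with a blue stopper, in the rack's other outer well. Not to be disturbed.
- bottle: White plastic bottle with a grey cap, loose, 50 mm in diameter and 120 mm high; origin at the centre of its underside. Not to be disturbed.
There are look-alikes about, which are no part of the job. Leave any brown or yellow look-alike of the cuvette alone. Of the things like the rack, leave any that is pink; of the rest the larger one is meant.

How it is judged:
By the outcome, as a careful person would: the job done as asked, in the order asked, and still so for the second after the job is handed in, while the arm keeps its last pose, push and grip.
It also fails if it takes over 62 s, if anything falls off the work surface, if the arm or the gripper's body presses on something with over 40 N, if the wrist force passes 120 N, or if a joint passes its speed limit or range.

ROBOT

A 6-joint arm with a two-finger parallel gripper is mounted at the origin on the work surface. World frame = base frame: x ahead of the robot, y to its left, z up, the work surface at z = 0. Lengths are in m, angles in degrees, forces in N, time in s.
With the tool pointing down it reaches from about 0.4 to 0.825 m from the base axis. Payload 7 kg.
Tool frame: the origin (TCP) lies midway between the tips of the shut fingers; the grasp point (between the pads) lies 19 mm behind it (r.grasp_offset is the distance from the TCP to the grasp point, in m); z points along the fingers, x is the direction in which the jaws open and shut, and the axes are right-handed (so a half turn about z gives the same grasp; the last joint's range is limited). The gripper opens to 88 mm and grips with 3 to 60 N. Pads are 19 mm wide; open, the fingers measure 130 mm over their backs; the gripper's body (78 mm by 193 mm) begins 47 mm behind the grasp point.
Start: joints at [86.293, 20.546, 0.682, 0, -70.136, -16.507], TCP at [0.233, 0.633, 0.227] pointing down, gripper open.
Joint ranges: [-176.03, 176.03], [-82.01, 121.73], [-58.28, 71.71], [-173.87, 95.51], [-174.79, -0.11], [-173.66, 173.66]. Speed limits (degrees/s): [136.94, 136.94, 172.46, 180, 180, 180].

INTERFACE

Orientations are given as [roll, pitch, yaw] about the fixed x, y, z axes, in that order (R = Rz(yaw) Ry(pitch) Rx(roll)).
In Python, from plant import r gives the robot as it stands.
- The arm moves only by the tool step_arm, never from a script. Its argument "deltas" is a list of rows, each a list of 7 numbers: the turn, a rotation vector about the tool's x, y, z in rad, then the shift along the tool's x, y, z in mm, then the opening, from -1 (shut) to 1 (fully open), so that 0 is half open. In form: [[ax, ay, az, x, y, z, grip], ...]. A call has 1 to 10 rows; each row shifts and turns the pose as measured when the row begins, along the tool's axes as they then stand; what a row does not reach is not made up. A row lasts 1/10 s, in which the tool goes at most 50 mm and 8.59 degrees, less where a joint would pass 70% of its speed; a pose out of reach is approached as far as the arm can. A call with a gripper value outside its range is refused whole. The fingers move at their own pace and stop on an object; "squeeze" is the grip in N (left out, the last holds). Time passes only in rows, so rows that do not move let the fingers close. It gives the time, the measured TCP pose, the force and the opening at its end, in the units of the state.
- r.get_state(): the state, without advancing time (a new reading comes with each control period).
- r.capture(name): name is "side" or "top"; returns the picture (400x640x3 uint8, red, green, blue); there is no depth.
- r.camera_info(name): a dict with "vertical_fov" (degrees; the focal length in pixels is half the picture's height over the tangent of half this angle, whatever the lens; pixels are square), "cx", "cy" (the principal point, pixels), "view" (4x4, takes a point from world to camera coordinates). Camera axes: x right, y down, z forward; pixel columns grow to the right and rows downward; lengths in m; the calibration is good to about 2 mm. A picture is of the moment at which its call begins. camera_info takes no time and is no camera call.
- r.close_job(): hands the job in, once; it reports no verdict.
The state is a dict: "time_s": time; "joints": joint angles; "qd": joint speeds; "joint_torque": joint torques, N m; "tcp_pos": TCP position; "eef_rot": TCP orientation; "contact_force": force on the tool from outside, world axes, zero at the start; "moment": the same for the moment, N m; "gripper_width": finger opening in m.
Only numpy, scipy, OpenCV 4.12 (cv2) and the standard library are available. Lean on these libraries where they do the work, as an engineer would, in place of code of your own. Each camera call takes 0.05 s, during which the arm holds its last target.

## Working session

There is one attempt and no reset: what is moved stays moved. The work goes in short steps, Python scripts to look and compute and a tool call to move; the robot and the scene stay as the last step left them, time stands still between calls to the robot, and variables do not carry over. Pictures are saved under pics/ and viewed, and the job is handed in when it is done.

Besides the shell and the picture viewer there is one more tool, called after "Request:" as name(argument=value, ...), one argument or row to a line, values as JSON. step_arm: Moves the arm, as the interface text tells. Its arguments: {"type":"object","properties":{"deltas":{"type":"array","items":{"type":"array","items":{"type":"number"}}},"squeeze":{"type":"number"}},"required":["deltas"]}

```bash
ls; mkdir -p pics
python3 - <<'E'
from plant import r
import cv2,json
for n in("side","top"):
    im=r.capture(n); cv2.imwrite(f"pics/{n}0.png",im[:,:,::-1]); print(n,r.camera_info(n))
print(r.get_state(), r.grasp_offset)
E
```

```text
pics
side {'vertical_fov': 43.218707006093574, 'cx': 323.035052273726, 'cy': 203.85731816047885, 'view': array([[ 0.70872923, -0.70541627,  0.00952735, -0.3824558 ],
       [-0.38512826, -0.39818132, -0.83254301,  0.23408379],
       [ 0.59108299,  0.58637831, -0.55387848,  1.14843909],
       [ 0.        ,  0.        ,  0.        ,  1.        ]])}
top {'vertical_fov': 47.98334087200289, 'cx': 319.5713033936626, 'cy': 202.49496709761533, 'view': array([[ 2.01829821e-03, -9.99781213e-01, -2.08195432e-02,
        -3.85595449e-02],
       [-9.92688162e-01,  5.09615743e-04, -1.20706058e-01,
         5.10905717e-01],
       [ 1.20690259e-01,  2.09109349e-02, -9.92469946e-01,
         1.08413786e+00],
       [ 0.00000000e+00,  0.00000000e+00,  0.00000000e+00,
         1.00000000e+00]])}
{'time_s': 0.1, 'joints': array([ 8.62921952e+01,  2.05876767e+01,  6.39200058e-01, -1.96476369e-02,
       -7.01372067e+01, -1.65076679e+01]), 'qd': array([ 0.02270784, -0.13688386,  0.05978277,  0.06211852,  0.01834852,
       -0.1284462 ]), 'joint_torque': array([-1.09176755e-03, -5.84167671e+01,  2.93749416e+01,  7.01537266e+00,
        1.00962451e-02, -4.99862654e-05]), 'tcp_pos': array([0.23310058, 0.63299371, 0.22570782]), 'eef_rot': array([-1.79993361e+02, -8.74003776e-02, -1.10222167e+02]), 'contact_force': array([-0.10991424,  0.18228004,  0.90015309]), 'moment': array([-0.02751867,  0.04467148,  0.04842991]), 'gripper_width': 0.08739228750714127} 0.0188
```

View pics/side0.png

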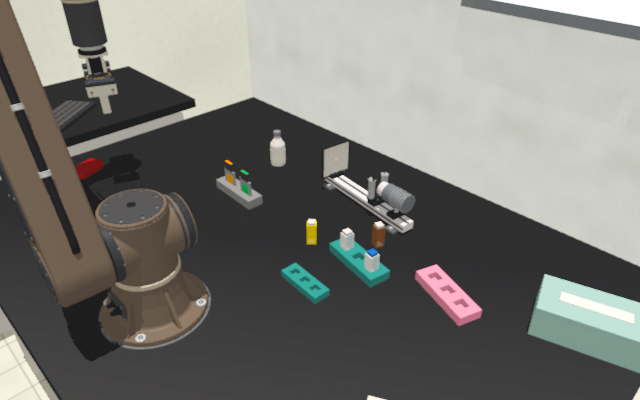

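View pics/top0.png

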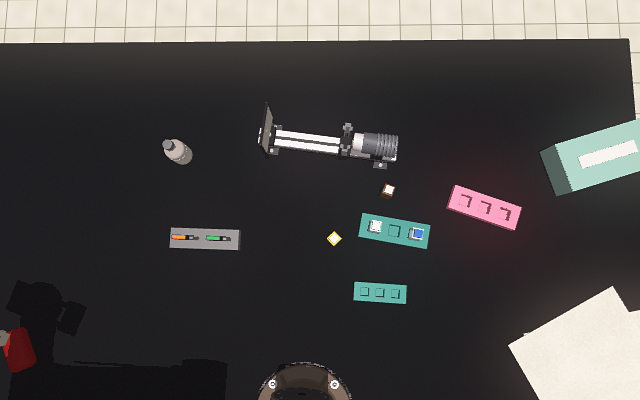

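The side picture shows the stand at (238,190), with orange left and green right, the bench at (365,200), the bottle at (278,150), a large teal rack at (358,260) with white- and blue-stoppered cuvettes, a small teal rack at (305,282), and a pink one at (447,293). There is also a yellow look-alike at (311,232) and a brown one at (378,235). I'll enlarge these to measure.

```bash
cat > h.py <<'E'
import numpy as np, cv2
from plant import r
def cam(n):
    i=r.camera_info(n); f=200/np.tan(np.radians(i["vertical_fov"])/2); return f,i["cx"],i["cy"],np.array(i["view"])
def proj(n,P):
    f,cx,cy,V=cam(n); P=np.atleast_2d(P); c=P@V[:3,:3].T+V[:3,3]; return np.c_[f*c[:,0]/c[:,2]+cx,f*c[:,1]/c[:,2]+cy]
def atz(n,u,v,z):
    f,cx,cy,V=cam(n); d=V[:3,:3].T@np.array([(u-cx)/f,(v-cy)/f,1]); o=-V[:3,:3].T@V[:3,3]; return o+d*(z-o[2])/d[2]
def crop(im,u0,v0,w,h,k,name):
    c=im[v0:v0+h,u0:u0+w,::-1]; c=cv2.resize(c,None,fx=k,fy=k,interpolation=cv2.INTER_CUBIC)
    s=10
    for u in range((u0+s-1)//s*s,u0+w,s):
        x=(u-u0)*k+k//2; cv2.line(c,(x,0),(x,6),(0,0,255),1); cv2.putText(c,str(u),(x+1,16),0,.35,(0,0,255),1)
    for v in range((v0+s-1)//s*s,v0+h,s):
        y=(v-v0)*k+k//2; cv2.line(c,(0,y),(6,y),(0,0,255),1); cv2.putText(c,str(v),(8,y+4),0,.35,(0,0,255),1)
    cv2.imwrite(name,c)
E
python3 - <<'E'
from h import *
t=cv2.imread("pics/top0.png")[:,:,::-1]; s=cv2.imread("pics/side0.png")[:,:,::-1]
crop(t,250,90,160,90,5,"pics/t_bench.png")
crop(t,160,215,90,45,8,"pics/t_stand.png")
crop(t,350,205,90,50,8,"pics/t_rack.png")
crop(s,310,130,110,110,5,"pics/s_bench.png")
crop(s,205,150,70,65,8,"pics/s_stand.png")
crop(s,320,215,80,75,8,"pics/s_rack.png")
E
```

```text
(no output)
```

View pics/t_bench.png

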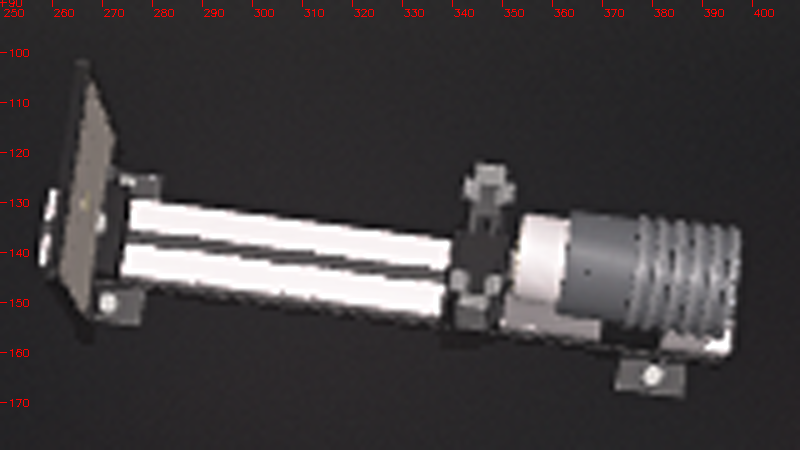

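View pics/t_stand.png

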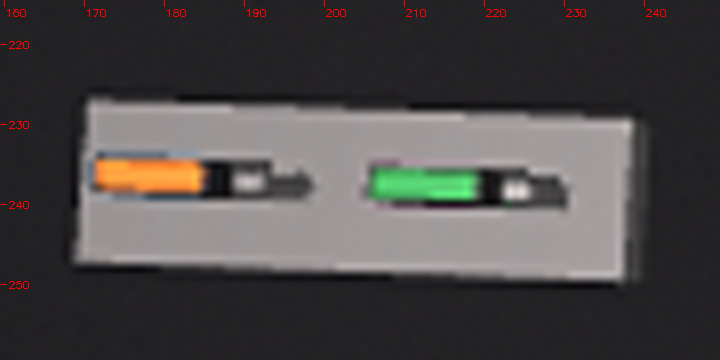

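View pics/t_rack.png

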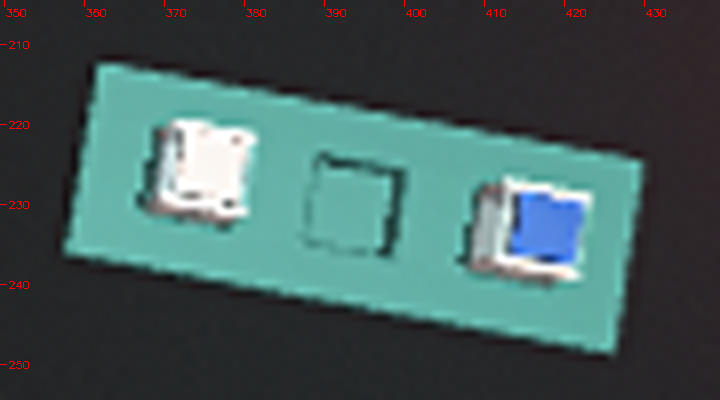

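View pics/s_bench.png

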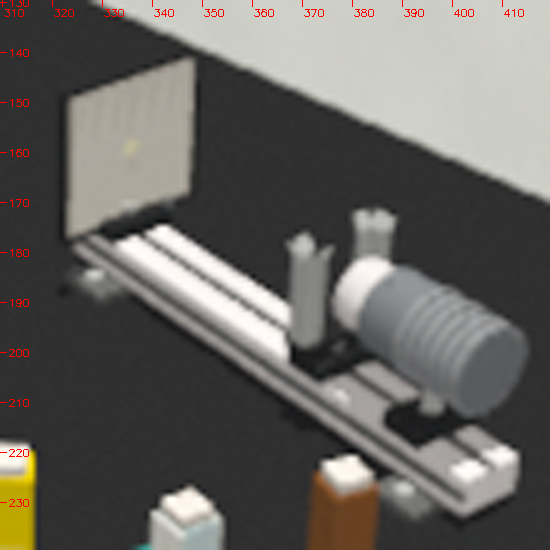

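View pics/s_stand.png

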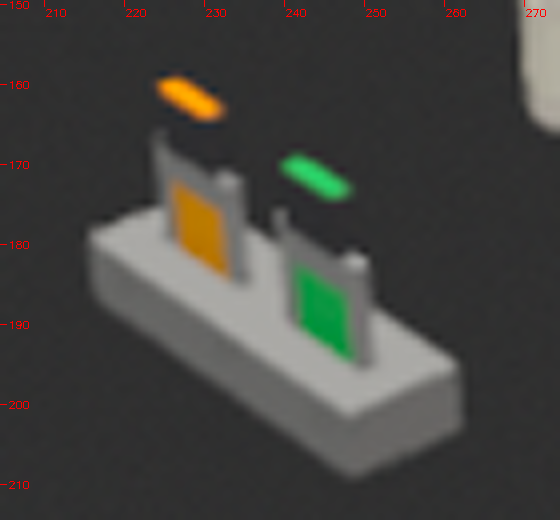

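View pics/s_rack.png

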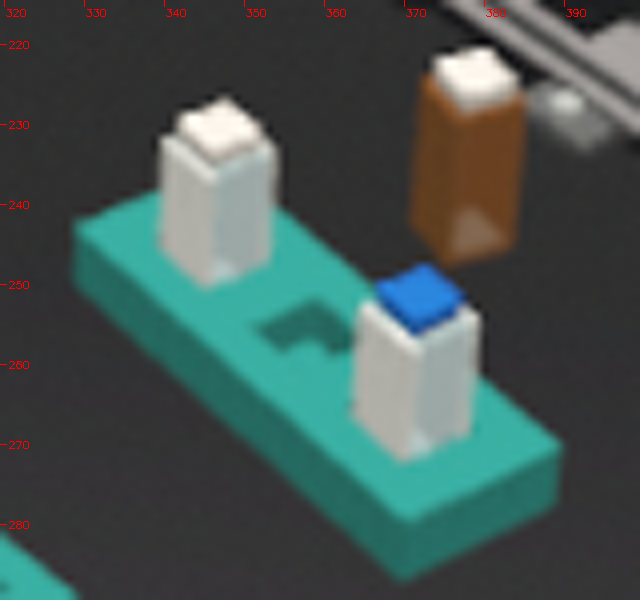

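```bash
cat > fit.py <<'E'
from h import *
from scipy.optimize import least_squares
def fit(obs,x0,name):
    obs=[(c,np.array(p)/1000,np.array(q)) for c,p,q in obs]
    def pts(x,p):
        c,s=np.cos(x[2]),np.sin(x[2]); return np.array([x[0]+c*p[0]-s*p[1],x[1]+s*p[0]+c*p[1],p[2]])
    f=lambda x:np.concatenate([proj(c,pts(x,p))[0]-q for c,p,q in obs])
    o=least_squares(f,x0,loss='soft_l1'); print(name,o.x[:2].round(4),np.degrees(o.x[2]).round(2))
    for (c,p,q),e in zip(obs,f(o.x).reshape(-1,2)): print('  ',c,p*1000,e.round(1))
    return o.x
T,S='top','side'
if __name__=="__main__":
    rack=fit([(T,(30,85,24),(361.75,212.25)),(T,(30,-85,24),(429.9,224.5)),(T,(-30,-85,24),(426.4,248.9)),(T,(-30,85,24),(357.6,236.4)),
 (S,(-30,85,24),(328.9,242.6)),(S,(-30,-85,24),(370.1,279.5)),(S,(30,-85,24),(389.75,270.4)),(S,(-30,-85,0),(369.75,287.25)),(S,(30,-85,0),(388.9,277.4)),(S,(-30,85,0),(328.9,249.8))],[.45,-.2,-.2],'rack')
    stand=fit([(T,(25,85,28),(170.5,226.75)),(T,(25,-85,28),(238.6,229.5)),(T,(-25,-85,28),(237.6,249.5)),(T,(-25,85,28),(168.9,247.25)),
 (S,(-25,85,28),(215.75,178.9)),(S,(-25,-85,28),(248.25,201.4)),(S,(25,-85,28),(262,194.75)),(S,(-25,-85,0),(248.25,209.25)),(S,(25,-85,0),(262,202.6)),(S,(-25,85,0),(216.6,187.25))],[.4,.25,0],'stand')
    bench=fit([(T,(97,0,90),(266.3,130.1)),(S,(97,0,90),(335.7,158.9)),(S,(97,50,142),(322.9,149.5)),(S,(97,-50,142),(348.5,141.1)),(S,(97,50,42),(322.9,177.1)),(S,(97,-50,42),(347.9,167.5)),
 (T,(97,-50,42),(272.5,116.5)),(T,(97,50,42),(268,153.5)),(T,(-113,-21,90),(353.9,132.1)),(T,(-113,21,90),(352.5,148.5)),(T,(-215,-27,90),(397.5,135.1)),(T,(-215,27,90),(395.1,154.5))],[.65,0,1.5],'bench')
    np.save('poses.npy',[rack,stand,bench])
E
python3 fit.py
```

```text
rack [ 0.4431 -0.2213] -10.18
   top [30. 85. 24.] [ 0.  -0.2]
   top [ 30. -85.  24.] [-0.1 -0.3]
   top [-30. -85.  24.] [-0.3 -0.7]
   top [-30.  85.  24.] [ 0.1 -0.5]
   side [-30.  85.  24.] [-0.1  0.4]
   side [-30. -85.  24.] [0.1 0.4]
   side [ 30. -85.  24.] [-0.3  0.1]
   side [-30. -85.   0.] [-0.2  0.1]
   side [ 30. -85.   0.] [-0.2  0.5]
   side [-30.  85.   0.] [-0.3  0.5]
stand [0.4229 0.2483] -1.84
   top [25. 85. 28.] [0.1 0. ]
   top [ 25. -85.  28.] [-0.  -0.5]
   top [-25. -85.  28.] [-0.2 -0.2]
   top [-25.  85.  28.] [ 0.2 -0.3]
   side [-25.  85.  28.] [-0.4  0.3]
   side [-25. -85.  28.] [-0.4  0.1]
   side [ 25. -85.  28.] [-0.4  0.5]
   side [-25. -85.   0.] [0.3 0.3]
   side [ 25. -85.   0.] [0.2 0.6]
   side [-25.  85.   0.] [-0.3 -0.4]
bench [ 0.6677 -0.0086] 82.77
   top [97.  0. 90.] [ 0.5 -0.5]
   side [97.  0. 90.] [-0.2  0.2]
   side [ 97.  50. 142.] [-0.1 -1. ]
   side [ 97. -50. 142.] [ 0.1 -1.6]
   side [97. 50. 42.] [-0.4  0.4]
   side [ 97. -50.  42.] [-0.4  0.4]
   top [ 97. -50.  42.] [-0.3 -0.7]
   top [97. 50. 42.] [-1.4  0.9]
   top [-113.  -21.   90.] [ 0.9 -0.5]
   top [-113.   21.   90.] [0.2 0.2]
   top [-215.  -27.   90.] [ 0.2 -0.9]
   top [-215.   27.   90.] [0.1 1.8]
```

Run:
```python
from h import *
P=np.load('poses.npy')
def w(x,p):
    p=np.array(p)/1000; c,s=np.cos(x[2]),np.sin(x[2]); return np.c_[x[0]+c*p[:,0]-s*p[:,1],x[1]+s*p[:,0]+c*p[:,1],p[:,2]]
def rect(cx,cy,a,b,z): return [(cx+i*a/2,cy+j*b/2,z) for i,j in((-1,-1),(1,-1),(1,1),(-1,1))]
def ov(n,src,u0,v0,wd,h,k,rects,name):
    im=cv2.imread(src)[:,:,::-1]; crop(im,u0,v0,wd,h,k,name); c=cv2.imread(name)
    for pose,rc,col in rects:
        q=(proj(n,w(pose,rc))-[u0,v0])*k+k/2; cv2.polylines(c,[np.int32(q.round())],True,col,1)
    cv2.imwrite(name,c)
b=P[2]; st=P[1]; ra=P[0]
R=[(b,rect(-95,0,20,65,120),(0,0,255)),(b,rect(-95,0,8,53,112),(0,255,255)),(b,rect(-95,0,8,53,58),(0,255,0))]
ov('top','pics/top0.png',335,110,40,60,12,R,'pics/o1.png')
ov('side','pics/side0.png',355,160,50,50,12,R,'pics/o2.png')
G=[(st,rect(0,-40,10,34,98),(0,0,255)),(st,rect(0,-40,5,50,72),(255,0,0)),(st,rect(0,40,10,34,98),(0,0,255))]
ov('top','pics/top0.png',160,215,90,45,8,G,'pics/o3.png')
ov('side','pics/side0.png',205,150,70,65,8,G,'pics/o4.png')
C=[(ra,rect(0,y,19,19,74),(0,0,255)) for y in(50,-50)]+[(ra,rect(0,y,25,25,66),(255,0,0)) for y in(50,-50)]
ov('top','pics/top0.png',350,205,90,50,8,C,'pics/o5.png')
ov('side','pics/side0.png',320,215,80,75,8,C,'pics/o6.png')
A=[cv2.imread(f'pics/o{i}.png') for i in range(1,7)]
def hs(*a):
    H=max(x.shape[0] for x in a); return np.hstack([cv2.copyMakeBorder(x,0,H-x.shape[0],0,0,0) for x in a])
cv2.imwrite('pics/m1.png',cv2.resize(hs(A[0],A[1]),None,fx=.73,fy=.73));
```

```text
(no output)
```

View pics/o1.png

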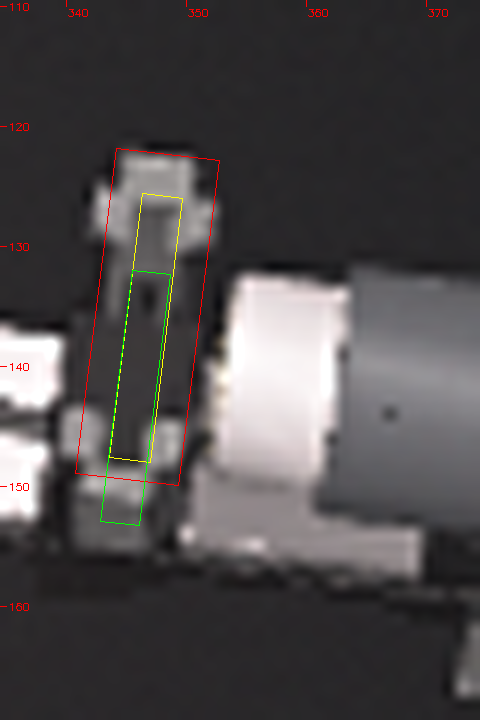

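View pics/o2.png

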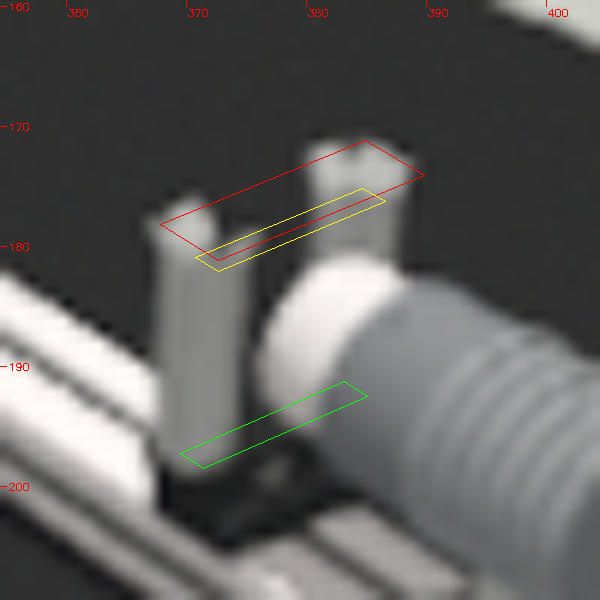

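View pics/o3.png

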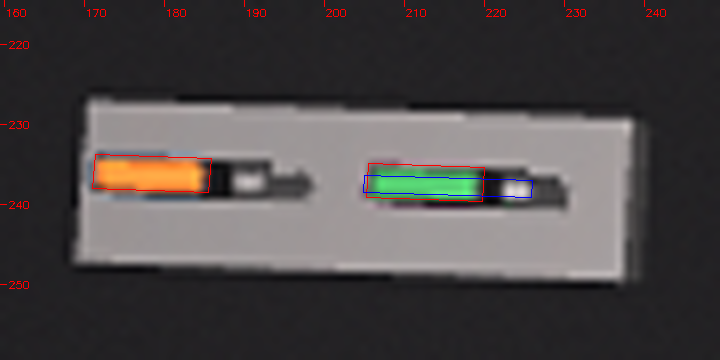

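View pics/o4.png

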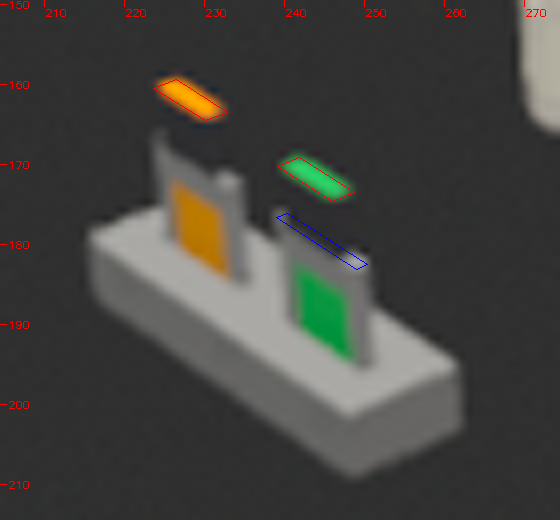

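View pics/o5.png

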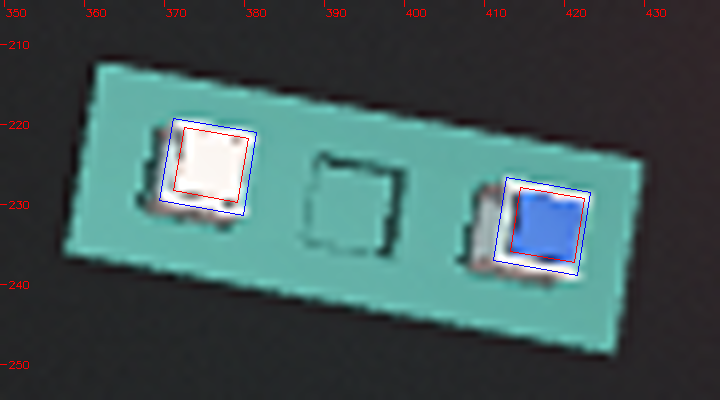

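View pics/o6.png

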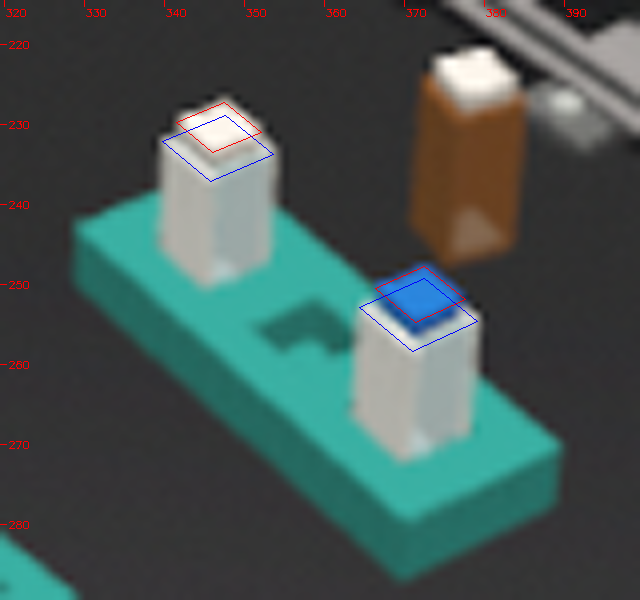

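Run:
```python
from h import *
g=cv2.imread('pics/top0.png',0).astype(float)
pts=[]
for u in range(282,336):
    v=np.arange(122,165); col=g[122:165,u]
    # outer 50% crossings of the bright strips
    b=np.where(col>130)[0]; i,j=b[0],b[-1]
    a=i-1+(130-col[i-1])/(col[i]-col[i-1]); c=j+(col[j]-130)/(col[j]-col[j+1])
    pts.append((u,122+a,122+c))
A=np.array(pts)
for k in(1,2):
    W=np.array([atz('top',u,v,.033) for u,v in zip(A[:,0],A[:,k])])
    p=np.polyfit(W[:,1],W[:,0],1); print(np.degrees(np.arctan(p[0])), 'x at y=0',p[1], np.std(W[:,0]-np.polyval(p,W[:,1])))
b=np.load('poses.npy')[2]; print(b)
```

```text
7.731417843048078 x at y=0 0.6875353006456244 0.0003806957187817384
7.865588630673276 x at y=0 0.6468156849765131 0.00033618280754480666
[ 0.6677159  -0.00856747  1.4445485 ]
```

Run:
```python
from h import *
print(atz('top',347.45,127.5,.118),atz('top',344.7,145.5,.118))
print(atz('side',384.2,173,.12),atz('side',371.3,177.5,.12))
P=np.load('poses.npy')
for x,l in((P[1],(0,-.04)),(P[0],(0,.05)),(P[2],(-.095,0)),(P[2],(0,0))):
    c,s=np.cos(x[2]),np.sin(x[2]);print(x[0]+c*l[0]-s*l[1],x[1]+s*l[0]+c*l[1],np.degrees(x[2]))
# line points where the side camera sees slot_sill channel bottoms etc
s=r.get_state();print(s['tcp_pos'],s['eef_rot'])
```

```text
[ 0.67618908 -0.10459365  0.118     ] [ 0.633325   -0.09799341  0.118     ]
[ 0.67986672 -0.10203585  0.12      ] [ 0.63465159 -0.09298487  0.12      ]
0.4216453387042401 0.20830561109405504 -1.8409297237033369
0.4519500735753132 -0.1721289978479424 -10.183051916131785
0.6557541919734002 -0.10281139928206551 82.76653260930358
0.6677159005994375 -0.008567473606477341 82.76653260930358
[0.23310058 0.63299371 0.22570782] [-1.79993361e+02 -8.74003776e-02 -1.10222167e+02]
```

Candidates: the teal rack at top (394,230) is the larger of the two non-pink racks (the small teal one is at (380,292), the pink at (484,207)), so it is the one meant. The white-stoppered clear cuvette in its left well, at top (375,225) and side (346,240), is the target. The brown one (378,235) and the yellow one (311,232) in the side view are look-alikes. Green filter: slot y=-40 of the stand, at top (212,237). The enlarged crops confirm all of these.

First I'll turn the tool for the green tab, with the gripper partly open.

Request:
step_arm(
  deltas=[
    [0,0,0.139,0,0,0,0.0],
    [0,0,0.139,0,0,0,0.0],
    [0,0,0.139,0,0,0,0.0],
    [0,0,0.139,0,0,0,0.0],
    [0,0,0.139,0,0,0,0.0],
    [0,0,0.139,0,0,0,0.0],
    [0,0,0.139,0,0,0,0.0],
    [0,0,0.139,0,0,0,0.0],
    [0,0,0.139,0,0,0,0.0],
  ],
  squeeze=20,
)

```text
time_s: 1.0
tcp_pos: [0.2323, 0.6305, 0.2204]
eef_rot: [-179.4, -0.1, 175.3]
contact_force: [-0.7, 0.2, -0.1]
gripper_width: 0.0437
```

```bash
cat > go.py <<'E'
import sys
from h import *
from scipy.spatial.transform import Rotation as Ro
# args: x y z yaw (m, deg) -> tool-frame shift mm and rotvec rad
def go(x,y,z,yaw):
    s=r.get_state(); R=Ro.from_euler('xyz',s['eef_rot'],degrees=True); T=Ro.from_euler('xyz',[180,0,yaw],degrees=True)
    d=R.inv().apply(np.array([x,y,z])-s['tcp_pos'])*1000; v=(R.inv()*T).as_rotvec()
    print('t',s['time_s'].__round__(2),'pos',s['tcp_pos'].round(4),'rot',s['eef_rot'].round(2),'j',s['joints'].round(1),'F',s['contact_force'].round(1),'w',round(s['gripper_width'],4))
    print('shift mm',d.round(1),'rotvec',v.round(4))
if __name__=='__main__': go(*map(float,sys.argv[1:]))
E
python3 go.py .4216 .2083 .15 178.16
```

```text
t 1.0 pos [0.2323 0.6305 0.2204] rot [-1.7939e+02 -1.1000e-01  1.7532e+02] j [ 86.3  20.8   0.4  -0.1 -70.1 -90.9] F [-0.7  0.2 -0.1] w 0.0437
shift mm [-223.3 -404.6   74.3] rotvec [-0.0106 -0.0022 -0.0495]
```

Request:
step_arm(
  deltas=[
    [-0.01,0,-0.005,-22,-40,2,0.0],
    [0,0,-0.005,-22,-40,2,0.0],
    [0,0,-0.005,-22,-40,2,0.0],
    [0,0,-0.005,-22,-40,2,0.0],
    [0,0,-0.005,-22,-40,2,0.0],
    [0,0,-0.005,-22,-40,2,0.0],
    [0,0,-0.005,-22,-40,2,0.0],
    [0,0,-0.005,-22,-40,2,0.0],
    [0,0,-0.005,-22,-40,2,0.0],
  ],
)

```text
time_s: 1.9
tcp_pos: [0.4076, 0.2473, 0.198]
eef_rot: [-179.7, -0.2, 178.1]
contact_force: [1.1, -0.0, 0.0]
gripper_width: 0.044
```

```bash
python3 go.py .4216 .2083 .15 178.16
```

```text
t 1.9 pos [0.4076 0.2473 0.198 ] rot [-179.65   -0.2   178.06] j [ 55.    3.1 -25.7   0.  -61.6 -56.9] F [ 1.1 -0.   0. ] w 0.044
shift mm [-15.5 -38.2  48.2] rotvec [-0.0061 -0.0035 -0.0018]
```

Request:
step_arm(
  deltas=[
    [-0.003,-0.002,0,-8,-19,20,0.0],
    [-0.003,-0.002,0,-8,-19,20,0.0],
    [0,0,0,0,0,5,0.0],
    [0,0,0,0,0,0,0.0],
  ],
)

```text
time_s: 2.3
tcp_pos: [0.4234, 0.2013, 0.1518]
eef_rot: [180.0, 0.0, 177.7]
contact_force: [0.7, 0.2, -0.2]
gripper_width: 0.0442
```

```bash
python3 go.py .4216 .2083 .071 178.16
```

```text
t 2.3 pos [0.4234 0.2013 0.1518] rot [1.7999e+02 2.0000e-02 1.7767e+02] j [ 49.6   4.7 -30.7   0.  -54.6 -51.9] F [ 0.7  0.2 -0.2] w 0.0442
shift mm [ 2.1  6.9 80.8] rotvec [ 0.0002  0.0004 -0.0086]
```

Request:
step_arm(
  deltas=[
    [0,0,-0.008,2,7,0,0.0],
    [0,0,0,0,0,20,0.0],
    [0,0,0,0,0,20,0.0],
    [0,0,0,0,0,10,0.0],
    [0,0,0,0,0,0,0.0],
  ],
)

```text
time_s: 2.8
tcp_pos: [0.4229, 0.2152, 0.1036]
eef_rot: [179.7, 0.3, 178.5]
contact_force: [-0.6, -0.8, -0.7]
gripper_width: 0.0442
```

```bash
python3 go.py .4216 .2083 .071 178.16;python3 - <<'E'
from h import *
t=r.capture('top');s=r.capture('side')
crop(t,150,195,100,70,8,'pics/g1.png'); crop(s,190,110,90,100,6,'pics/g2.png')
E
```

```text
t 2.8 pos [0.4229 0.2152 0.1036] rot [179.74   0.28 178.49] j [ 50.9   8.5 -33.9   0.1 -47.3 -52.4] F [-0.6 -0.8 -0.7] w 0.0442
shift mm [ 1.2 -7.1 32.5] rotvec [0.0046 0.0049 0.0057]
```

View pics/g2.png

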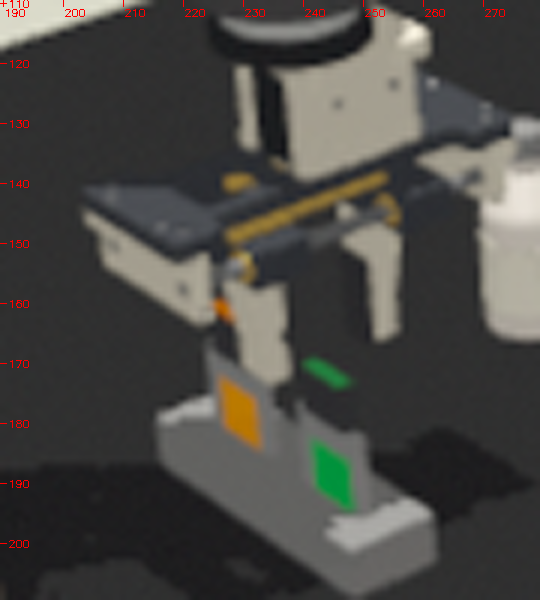

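Request:
step_arm(
  deltas=[
    [0.004,0.004,0.004,1,-4,0,0.0],
    [0,0,0,0,0,0,0.0],
    [0,0,0,0,0,0,0.0],
  ],
)

```text
time_s: 3.2
tcp_pos: [0.4232, 0.2125, 0.1069]
eef_rot: [179.8, 0.2, 178.3]
contact_force: [-0.1, -0.1, 0.5]
gripper_width: 0.0438
```

```bash
python3 go.py .4216 .2083 .071 178.16
```

```text
t 3.2 pos [0.4232 0.2125 0.1069] rot [179.77   0.25 178.29] j [ 50.6   8.2 -33.7   0.1 -47.8 -52.4] F [-0.1 -0.1  0.5] w 0.0438
shift mm [ 1.7 -4.4 35.9] rotvec [0.004  0.0043 0.0022]
```

Request:
step_arm(
  deltas=[
    [0.004,0.004,0.002,2,-5,6,0.0],
    [0,0,0,0,0,6,0.0],
    [0,0,0,0,0,6,0.0],
    [0,0,0,0,0,6,0.0],
    [0,0,0,0,0,0,0.0],
    [0,0,0,0,0,0,0.0],
  ],
)

```text
time_s: 3.8
tcp_pos: [0.421, 0.2067, 0.0808]
eef_rot: [-180.0, -0.0, 178.1]
contact_force: [0.1, -0.1, 0.0]
gripper_width: 0.0441
```

```bash
python3 go.py .4216 .2083 .071 178.16
```

```text
t 3.8 pos [0.421  0.2067 0.0808] rot [-179.99   -0.    178.11] j [ 50.3  10.  -35.8   0.  -44.2 -52.2] F [ 0.1 -0.1  0. ] w 0.0441
shift mm [-0.6  1.6  9.8] rotvec [-0.0002 -0.     -0.0008]
```

Lower the last 10 mm, then take a picture before closing.

Request:
step_arm(
  deltas=[
    [0,0,0,-0.5,1.5,5,0.0],
    [0,0,0,0,0,5,0.0],
    [0,0,0,0,0,0,0.0],
    [0,0,0,0,0,0,0.0],
  ],
)

```text
time_s: 4.2
tcp_pos: [0.4217, 0.2086, 0.07]
eef_rot: [-180.0, 0.0, 178.1]
contact_force: [-0.1, 0.0, -0.6]
gripper_width: 0.0437
```

```bash
python3 go.py .4216 .2083 .071 178.16;python3 - <<'E'
from h import *
t=r.capture('top');s=r.capture('side')
crop(s,205,130,70,75,8,'pics/g3.png')
E
```

```text
t 4.2 pos [0.4217 0.2086 0.07  ] rot [-1.7999e+02  1.0000e-02  1.7813e+02] j [ 50.4  11.1 -36.3   0.  -42.6 -52.3] F [-0.1  0.  -0.6] w 0.0437
shift mm [ 0.1 -0.3 -1. ] rotvec [-0.0003  0.0001 -0.0005]
```

View pics/g3.png

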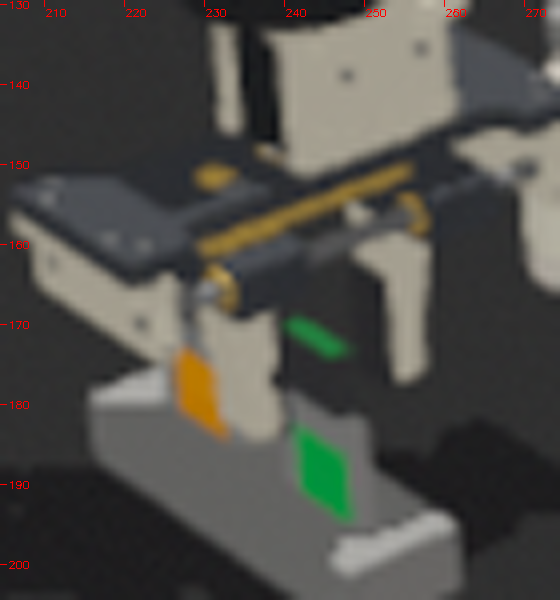

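The green strip at (243,172) lies between the fingers. Closing now.

Request:
step_arm(
  deltas=[
    [0,0,0,0,0,0,-1],
    [0,0,0,0,0,0,-1],
    [0,0,0,0,0,0,-1],
    [0,0,0,0,0,0,-1],
    [0,0,0,0,0,0,-1],
    [0,0,0,0,0,0,-1],
  ],
  squeeze=30,
)

```text
time_s: 4.9
tcp_pos: [0.4214, 0.2087, 0.0707]
eef_rot: [180.0, 0.0, 178.1]
contact_force: [-2.9, 1.5, 2.4]
gripper_width: 0.0099
```

```bash
python3 go.py .4216 .2083 .071 178.16
```

```text
t 4.9 pos [0.4214 0.2087 0.0707] rot [179.96   0.   178.1 ] j [ 50.4  11.  -36.3  -0.  -42.7 -52.3] F [-2.9  1.5  2.4] w 0.0099
shift mm [-0.2 -0.4 -0.3] rotvec [ 0.0007  0.     -0.001 ]
```

Request:
step_arm(
  deltas=[
    [0,0,0,0,0,-6,-1],
    [0,0,0,0,0,-8,-1],
    [0,0,0,0,0,-10,-1],
    [0,0,0,0,0,-15,-1],
    [0,0,0,0,0,-20,-1],
    [0,0,0,0,0,-25,-1],
    [0,0,0,0,0,-25,-1],
    [0,0,0,0,0,-20,-1],
    [0,0,0,0,0,-10,-1],
    [0,0,0,0,0,0,-1],
  ],
)

```text
time_s: 5.9
tcp_pos: [0.4224, 0.2081, 0.222]
eef_rot: [179.8, 0.3, 178.1]
contact_force: [1.0, 0.1, -1.3]
gripper_width: 0.0098
```

```bash
python3 go.py .6549 -.1022 .215 -97.6;python3 - <<'E'
from h import *
s=r.capture('side')
crop(s,205,80,80,125,6,'pics/g4.png')
E
```

```text
t 5.9 pos [0.4224 0.2081 0.222 ] rot [179.8    0.28 178.13] j [ 50.4   0.9 -24.7   0.1 -64.  -52.3] F [ 1.   0.1 -1.3] w 0.0098
shift mm [-242.5 -302.6    7.2] rotvec [-8.0000e-04  6.5000e-03 -1.4709e+00]
```

View pics/g4.png

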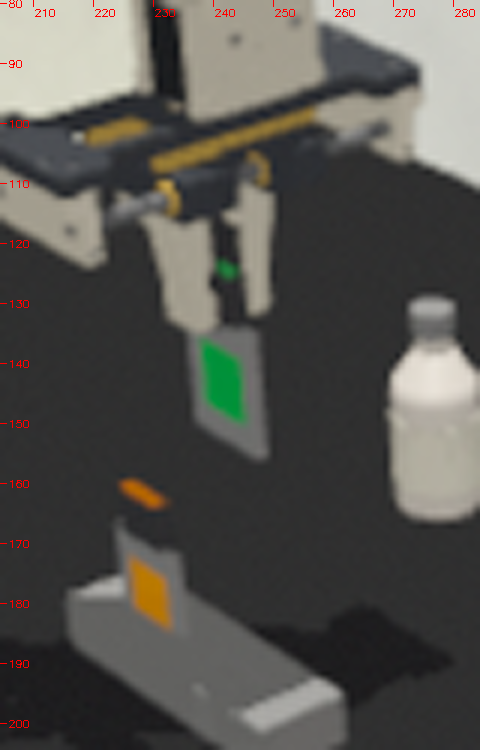

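Request:
step_arm(
  deltas=[
    [0,0,-0.08,0,0,0,-1],
    [0,0,-0.14,0,0,0,-1],
    [0,0,-0.14,0,0,0,-1],
    [0,0,-0.14,0,0,0,-1],
    [0,0,-0.14,0,0,0,-1],
    [0,0,-0.14,0,0,0,-1],
    [0,0,-0.14,0,0,0,-1],
    [0,0,-0.14,0,0,0,-1],
    [0,0,-0.14,0,0,0,-1],
    [0,0,-0.14,0,0,0,-1],
  ],
)

```text
time_s: 6.95
tcp_pos: [0.4164, 0.203, 0.2079]
eef_rot: [179.5, -0.8, -102.3]
contact_force: [0.4, 0.1, 0.3]
gripper_width: 0.0097
```

```bash
python3 go.py .6549 -.1022 .215 -97.6
```

```text
t 6.95 pos [0.4164 0.203  0.2079] rot [ 179.45   -0.79 -102.26] j [ 50.3   1.6 -25.8  -0.1 -63.5  27.5] F [0.4 0.1 0.3] w 0.0097
shift mm [ 247.7 -297.8   -6.5] rotvec [ 0.0101 -0.0133 -0.0814]
```

Request:
step_arm(
  deltas=[
    [0.01,-0.013,-0.01,12,-15,-10,-1],
    [0,0,-0.01,28,-34,-6,-1],
    [0,0,-0.01,28,-34,-4,-1],
    [0,0,-0.01,28,-34,-2,-1],
    [0,0,-0.01,28,-34,-2,-1],
    [0,0,-0.01,28,-34,-2,-1],
    [0,0,-0.01,28,-34,-2,-1],
    [0,0,0,18,-21,-2,-1],
    [0,0,0,10,-12,-2,-1],
    [0,0,0,0,0,-1,-1],
  ],
)

```text
time_s: 7.95
tcp_pos: [0.6325, -0.0562, 0.2244]
eef_rot: [178.8, -0.6, -97.6]
contact_force: [-0.7, 0.7, -0.9]
gripper_width: 0.0095
```

```bash
python3 go.py .6549 -.1022 .215 -97.6
```

```text
t 7.95 pos [ 0.6325 -0.0562  0.2244] rot [178.81  -0.58 -97.59] j [ 12.6  17.6  -3.9   0.1 -69.8  69.8] F [-0.7  0.7 -0.9] w 0.0095
shift mm [ 42.5 -28.5   9.2] rotvec [ 0.0208 -0.0102  0.0001]
```

Request:
step_arm(
  deltas=[
    [0.02,-0.01,0,18,-11,0,-1],
    [0,0,0,14,-10,0,-1],
    [0,0,0,6,-4,-1,-1],
    [0,0,0,0,0,-1,-1],
    [0,0,0,0,0,-1,-1],
    [0,0,0,0,0,-1,-1],
  ],
)

```text
time_s: 8.55
tcp_pos: [0.6502, -0.0968, 0.2233]
eef_rot: [179.4, -0.1, -97.6]
contact_force: [0.2, 0.3, -0.4]
gripper_width: 0.0099
```

```bash
python3 go.py .6549 -.1022 .215 -97.6
```

```text
t 8.55 pos [ 0.6502 -0.0968  0.2233] rot [ 1.7944e+02 -6.0000e-02 -9.7600e+01] j [  8.4  19.4  -1.5  -0.1 -69.7  74. ] F [ 0.2  0.3 -0.4] w 0.0099
shift mm [ 4.8 -5.4  8.2] rotvec [ 0.0098 -0.0011 -0.0001]
```

Request:
step_arm(
  deltas=[
    [0.01,0,0,5,-5,5,-1],
    [0,0,0,0,0,8,-1],
    [0,0,0,0,0,8,-1],
    [0,0,0,0,0,3,-1],
    [0,0,0,0,0,-1,-1],
    [0,0,0,0,0,-0.5,-1],
  ],
)

```text
time_s: 9.15
tcp_pos: [0.6542, -0.1011, 0.1987]
eef_rot: [-180.0, -0.0, -97.5]
contact_force: [0.2, -0.5, 0.5]
gripper_width: 0.0099
```

```bash
python3 go.py .6549 -.1022 .191 -97.6;python3 - <<'E'
from h import *
s=r.capture('side');t=r.capture('top')
crop(s,345,130,70,75,8,'pics/i1.png')
crop(t,310,95,80,75,8,'pics/i2.png')
E
```

```text
t 9.15 pos [ 0.6542 -0.1011  0.1987] rot [-1.7996e+02 -5.0000e-02 -9.7490e+01] j [  8.1  20.3  -3.4   0.1 -66.3  74.4] F [ 0.2 -0.5  0.5] w 0.0099
shift mm [ 1.  -0.8  7.7] rotvec [-0.0008 -0.0008  0.0019]
```

View pics/i1.png

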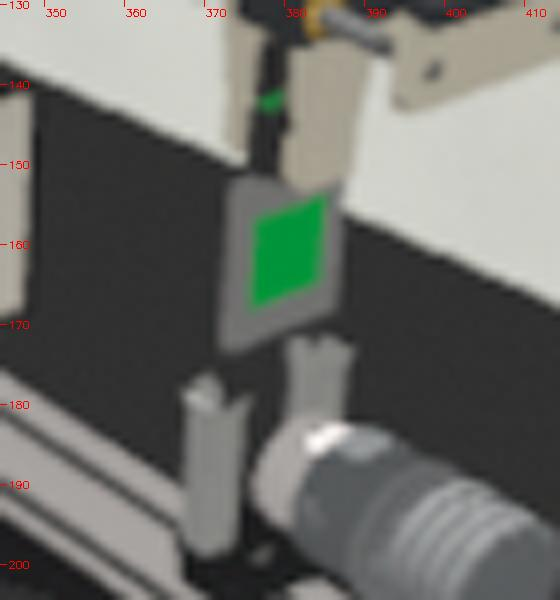

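View pics/i2.png

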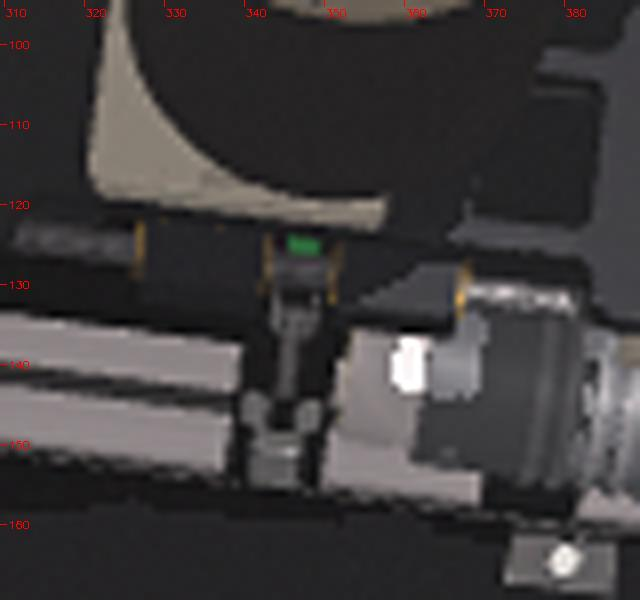

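```bash
python3 - <<'E'
from h import *
st=r.get_state(); p=st['tcp_pos']; a=np.radians(82.5)
ex=np.array([np.cos(a),np.sin(a)]); ey=np.array([-ex[1],ex[0]])
def rect(lx,ly,z): return np.array([np.r_[p[:2]+i*lx*ex+j*ly*ey,z] for i,j in((-1,-1),(1,-1),(1,1),(-1,1))])
for n,src,u0,v0 in(('side','pics/i1.png',345,130),('top','pics/i2.png',310,95)):
    c=cv2.imread(src)
    for R,col in((rect(.0025,.025,p[2]-.0627),(0,0,255)),(rect(.010,.0325,.12),(0,255,255)),(rect(.005,.017,p[2]-.0627+.09),(255,255,0)),(rect(.0025,.025,.112),(255,0,255))):
        q=(proj(n,R)-[u0,v0])*8+4; cv2.polylines(c,[np.int32(q)],True,col,1)
    cv2.imwrite(src.replace('i','j',1).replace('pjcs','pics'),c)
E
ls pics
```

```text
g1.png
g2.png
g3.png
g4.png
i1.png
i2.png
m1.png
o1.png
o2.png
o3.png
o4.png
o5.png
o6.png
s_bench.png
s_rack.png
s_stand.png
side0.png
t_bench.png
t_rack.png
t_stand.png
top0.png
```

Run:
```python
from h import *
st=r.get_state(); p=st['tcp_pos']; a=np.radians(82.5)
ex=np.array([np.cos(a),np.sin(a)]); ey=np.array([-ex[1],ex[0]])
def rect(lx,ly,z): return np.array([np.r_[p[:2]+i*lx*ex+j*ly*ey,z] for i,j in((-1,-1),(1,-1),(1,1),(-1,1))])
for n,src,u0,v0,o in(('side','pics/i1.png',345,130,'pics/k1.png'),('top','pics/i2.png',310,95,'pics/k2.png')):
    c=cv2.imread(src)
    for R,col in((rect(.0025,.025,p[2]-.0627),(0,0,255)),(rect(.010,.0325,.12),(0,255,255)),(rect(.005,.017,p[2]-.0627+.09),(255,255,0)),(rect(.0025,.025,.112),(255,0,255))):
        q=(proj(n,R)-[u0,v0])*8+4; cv2.polylines(c,[np.int32(q)],True,col,1)
    cv2.imwrite(o,c)
```

```text
(no output)
```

View pics/k1.png

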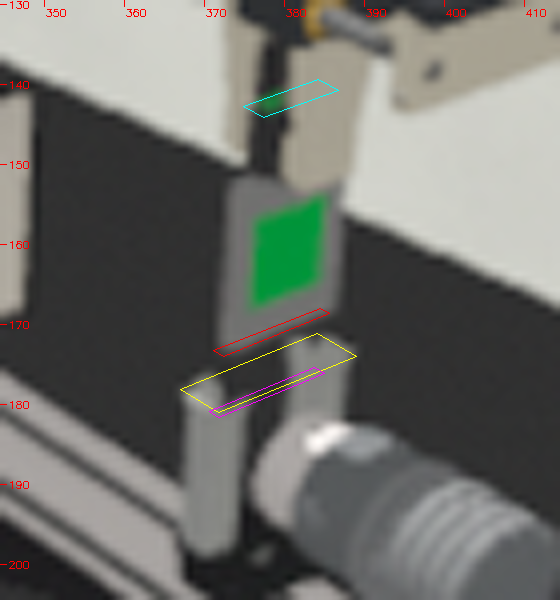

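View pics/k2.png

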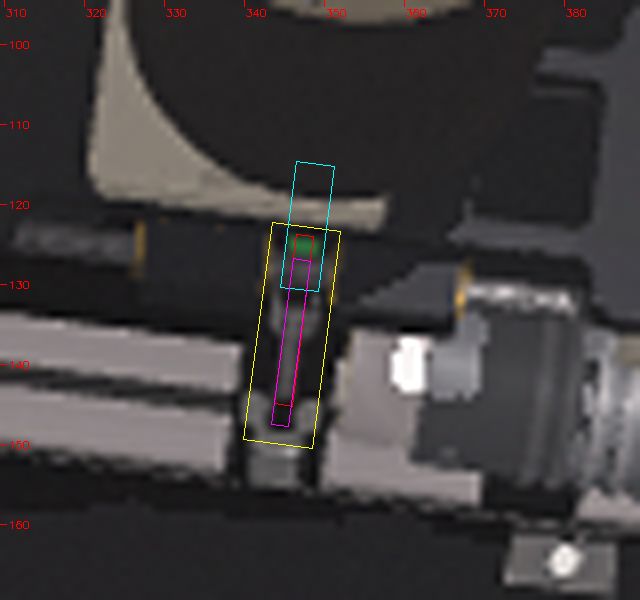

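Request:
step_arm(
  deltas=[
    [0,0,0,0.3,-0.5,5,-1],
    [0,0,0,0,0,5,-1],
    [0,0,0,0,0,5,-1],
    [0,0,0,0,0,5,-1],
    [0,0,0,0,0,0,-1],
  ],
)

```text
time_s: 9.75
tcp_pos: [0.655, -0.1015, 0.1775]
eef_rot: [-179.9, -0.0, -97.5]
contact_force: [0.3, 0.2, -0.3]
gripper_width: 0.0098
```

```bash
python3 go.py .6547 -.1015 .1207 -97.6
```

```text
t 9.75 pos [ 0.655  -0.1015  0.1775] rot [-1.7989e+02 -2.0000e-02 -9.7500e+01] j [  8.   21.2  -5.    0.1 -63.7  74.4] F [ 0.3  0.2 -0.3] w 0.0098
shift mm [ 0.1  0.4 56.8] rotvec [-0.0019 -0.0003  0.0017]
```

Request:
step_arm(
  deltas=[
    [-0.002,0,0.002,0,0,4,-1],
    [0,0,0,0,0,4,-1],
    [0,0,0,0,0,4,-1],
    [0,0,0,0,0,0,-1],
  ],
)

```text
time_s: 10.15
tcp_pos: [0.6535, -0.1022, 0.1699]
eef_rot: [180.0, -0.1, -97.6]
contact_force: [-1.1, 0.4, -0.7]
gripper_width: 0.0099
```

```bash
python3 go.py .6547 -.1015 .1207 -97.6
```

```text
t 10.15 pos [ 0.6535 -0.1022  0.1699] rot [ 1.7996e+02 -1.4000e-01 -9.7550e+01] j [  8.   21.5  -5.6   0.1 -63.   74.3] F [-1.1  0.4 -0.7] w 0.0099
shift mm [-0.9 -1.1 49.2] rotvec [ 0.0007 -0.0024  0.0008]
```

Request:
step_arm(
  deltas=[
    [0,-0.002,0,0,0,4,-1],
    [0,0,0,0,0,4,-1],
    [0,0,0,0,0,4,-1],
    [0,0,0,0,0,4,-1],
    [0,0,0,0,0,0,-1],
  ],
)

```text
time_s: 10.65
tcp_pos: [0.6535, -0.1023, 0.1518]
eef_rot: [179.9, -0.0, -97.6]
contact_force: [0.6, 0.1, -0.6]
gripper_width: 0.0098
```

```bash
python3 go.py .6547 -.1015 .1207 -97.6
```

```text
t 10.65 pos [ 0.6535 -0.1023  0.1518] rot [ 1.7992e+02 -2.0000e-02 -9.7570e+01] j [  8.   22.3  -6.8  -0.  -61.   74.5] F [ 0.6  0.1 -0.6] w 0.0098
shift mm [-1.  -1.2 31.1] rotvec [ 0.0014 -0.0004  0.0006]
```

Request:
step_arm(
  deltas=[
    [0,0,0,0,0,4,-1],
    [0,0,0,0,0,4,-1],
    [0,0,0,0,0,4,-1],
    [0,0,0,0,0,4,-1],
    [0,0,0,0,0,4,-1],
    [0,0,0,0,0,2,-1],
    [0,0,0,0,0,0,-1],
  ],
)

```text
time_s: 11.35
tcp_pos: [0.6534, -0.1023, 0.1275]
eef_rot: [179.9, -0.0, -97.6]
contact_force: [-1.1, 0.7, 0.4]
gripper_width: 0.0099
```

```bash
python3 go.py .6547 -.1015 .1207 -97.6
```

```text
t 11.35 pos [ 0.6534 -0.1023  0.1275] rot [ 1.7989e+02 -4.0000e-02 -9.7560e+01] j [  8.   23.5  -8.4   0.  -58.2  74.5] F [-1.1  0.7  0.4] w 0.0099
shift mm [-1.  -1.2  6.8] rotvec [ 0.0019 -0.0006  0.0006]
```

Request:
step_arm(
  deltas=[
    [0,0,0,0,0,3,-1],
    [0,0,0,0,0,2,-1],
    [0,0,0,0,0,2,-1],
    [0,0,0,0,0,2,-1],
    [0,0,0,0,0,2,-1],
  ],
)

```text
time_s: 11.85
tcp_pos: [0.6534, -0.1025, 0.1206]
eef_rot: [180.0, -0.1, -97.5]
contact_force: [-8.0, 2.8, 14.7]
gripper_width: 0.0096
```

```bash
python3 go.py .6547 -.1015 .1207 -97.6
```

```text
t 11.85 pos [ 0.6534 -0.1025  0.1206] rot [ 1.800e+02 -9.000e-02 -9.748e+01] j [  8.   23.8  -8.9   0.1 -57.3  74.5] F [-8.   2.8 14.7] w 0.0096
shift mm [-1.1 -1.2 -0.1] rotvec [ 0.0001 -0.0016  0.0022]
```

Contact at 14.7 N at exactly the expected home height (0.1206). Opening a little.

Request:
step_arm(
  deltas=[
    [0,0,0,0,0,0,-0.6],
    [0,0,0,0,0,0,-0.6],
    [0,0,0,0,0,0,-0.6],
    [0,0,0,0,0,0,-0.6],
  ],
)

```text
time_s: 12.25
tcp_pos: [0.6552, -0.1023, 0.1217]
eef_rot: [-179.8, -0.0, -97.5]
contact_force: [0.2, 0.7, -0.5]
gripper_width: 0.0173
```

```bash
python3 go.py .6547 -.1015 .1207 -97.6;python3 - <<'E'
from h import *
s=r.capture('side')
crop(s,335,120,80,90,6,'pics/i3.png')
E
```

```text
t 12.25 pos [ 0.6552 -0.1023  0.1217] rot [-1.7976e+02 -5.0000e-02 -9.7450e+01] j [  8.   23.8  -8.9   0.1 -57.1  74.5] F [ 0.2  0.7 -0.5] w 0.0173
shift mm [-0.7  0.6  1. ] rotvec [-0.0042 -0.0008  0.0026]
```

View pics/i3.png

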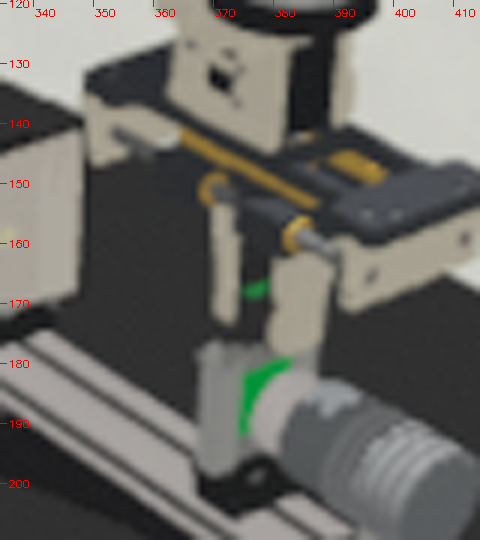

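Request:
step_arm(
  deltas=[
    [0,0,0,0,0,0,-0.5],
    [0,0,0,0,0,-4,-0.5],
    [0,0,0,0,0,-8,-0.5],
    [0,0,0,0,0,-10,-0.5],
    [0,0,0,0,0,-15,-0.5],
    [0,0,0,0,0,-20,-0.5],
    [0,0,0,0,0,-25,-0.5],
    [0,0,0,0,0,-25,-0.5],
    [0,0,0,0,0,-15,-0.5],
    [0,0,0,0,0,-3,0.0],
  ],
)

```text
time_s: 13.3
tcp_pos: [0.6549, -0.1026, 0.2569]
eef_rot: [-179.6, -0.1, -97.4]
contact_force: [-0.6, 0.5, 0.1]
gripper_width: 0.026
```

```bash
python3 go.py .45195 -.1721 .2 169.82;python3 - <<'E'
from h import *
s=r.capture('side')
crop(s,335,120,80,90,6,'pics/i4.png')
E
```

```text
t 13.3 pos [ 0.6549 -0.1026  0.2569] rot [-1.7963e+02 -7.0000e-02 -9.7450e+01] j [  8.   18.3   1.2   0.2 -72.6  74.5] F [-0.6  0.5  0.1] w 0.026
shift mm [ 95.2 192.6  55.8] rotvec [-0.0059  0.0042  1.6185]
```

View pics/i4.png

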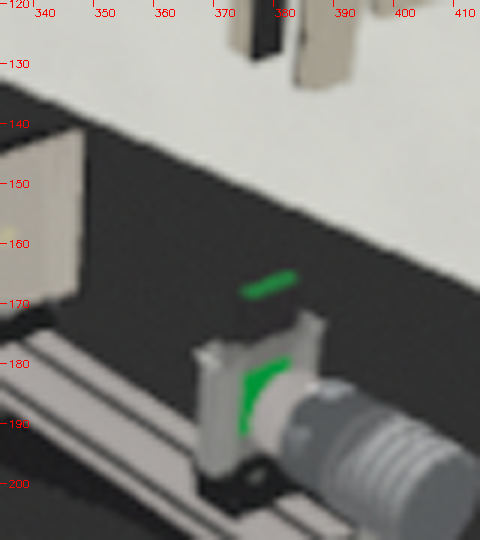

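Run:
```python
from h import *
a=np.radians(82.3);ey=np.array([-np.sin(a),np.cos(a)])
for z in(.148,.153): print(z,proj('side',[np.r_[np.array([.653,-.1025])+j*.017*ey,z] for j in(-1,0,1)]).round(1))
t=r.capture('top'); crop(t,310,95,80,75,8,'pics/i5.png')
s=r.capture('side'); crop(s,310,130,80,60,8,'pics/i6.png')
```

```text
0.148 [[383.4 165.9]
 [378.9 167.7]
 [374.3 169.5]]
0.153 [[383.6 164.3]
 [379.  166.1]
 [374.4 167.9]]
```

View pics/i6.png

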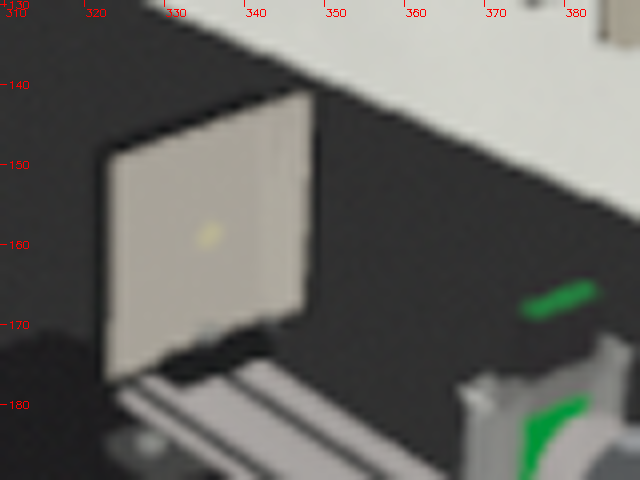

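Request:
step_arm(
  deltas=[
    [0,0,0.08,0,0,-1,0.0],
    [0,0,0.14,0,0,-1,0.0],
    [0,0,0.14,0,0,-1,0.0],
    [0,0,0.14,0,0,-1,0.0],
    [0,0,0.14,0,0,-1,0.0],
    [0,0,0.14,0,0,-1,0.0],
    [0,0,0.14,0,0,-1,0.0],
    [0,0,0.14,0,0,-1,0.0],
    [0,0,0.14,0,0,-1,0.0],
    [0,0,0.14,0,0,-1,0.0],
  ],
)

```text
time_s: 14.45
tcp_pos: [0.6468, -0.1018, 0.2471]
eef_rot: [-180.0, -1.4, -177.3]
contact_force: [-1.0, 0.2, -0.1]
gripper_width: 0.0439
```

```bash
python3 go.py .45195 -.1721 .2 169.82
```

```text
t 14.45 pos [ 0.6468 -0.1018  0.2471] rot [-180.     -1.36 -177.28] j [  8.   18.8   0.9  -0.1 -73.4  -5.3] F [-1.   0.2 -0.1] w 0.0439
shift mm [196.8 -61.   51.8] rotvec [-0.0027 -0.0236  0.2252]
```

Request:
step_arm(
  deltas=[
    [0,-0.024,0.075,20,-6,0,0.0],
    [0,0,0.075,35,-10,0,0.0],
    [0,0,0.075,40,-9,0,0.0],
    [0,0,0,40,-3,0,0.0],
    [0,0,0,25,-2,0,0.0],
    [0,0,0,10,-2,0,0.0],
    [0,0,0,0,0,0,0.0],
  ],
)

```text
time_s: 15.15
tcp_pos: [0.4653, -0.1152, 0.2364]
eef_rot: [-179.7, -1.0, 168.9]
contact_force: [0.7, 0.2, 0.5]
gripper_width: 0.0439
```

```bash
python3 go.py .45195 -.1721 .15 169.82
```

```text
t 15.15 pos [ 0.4653 -0.1152  0.2364] rot [-179.74   -0.96  168.89] j [  9.6   2.  -21.5  -0.1 -67.4 -20.7] F [0.7 0.2 0.5] w 0.0439
shift mm [  0.7 -58.   86.7] rotvec [-0.0044 -0.0167 -0.0162]
```

Request:
step_arm(
  deltas=[
    [-0.004,-0.016,-0.016,0,-20,12,0.0],
    [0,0,0,0,-20,15,0.0],
    [0,0,0,0,-10,15,0.0],
    [0,0,0,0,0,15,0.0],
    [0,0,0,0,0,10,0.0],
    [0,0,0,0,0,0,0.0],
    [0,0,0,0,0,0,0.0],
  ],
)

```text
time_s: 15.85
tcp_pos: [0.4622, -0.1665, 0.1648]
eef_rot: [-179.9, -0.1, 170.0]
contact_force: [0.8, -0.6, 0.7]
gripper_width: 0.0437
```

```bash
python3 go.py .45195 -.1721 .095 169.82
```

```text
t 15.85 pos [ 0.4622 -0.1665  0.1648] rot [-1.7989e+02 -1.3000e-01  1.7000e+02] j [  3.2   6.2 -27.    0.1 -56.9 -13.3] F [ 0.8 -0.6  0.7] w 0.0437
shift mm [ 9.  -7.1 69.8] rotvec [-0.0019 -0.0022  0.0032]
```

Request:
step_arm(
  deltas=[
    [-0.002,-0.002,0.003,6,-5,8,0.0],
    [0,0,0,2,-1,12,0.0],
    [0,0,0,0,0,12,0.0],
    [0,0,0,0,0,12,0.0],
    [0,0,0,0,0,10,0.0],
    [0,0,0,0,0,0,0.0],
    [0,0,0,0,0,0,0.0],
  ],
)

```text
time_s: 16.55
tcp_pos: [0.4541, -0.1712, 0.1105]
eef_rot: [179.9, 0.3, 169.9]
contact_force: [0.4, -0.6, 0.5]
gripper_width: 0.0439
```

```bash
python3 go.py .45195 -.1721 .095 169.82
```

```text
t 16.55 pos [ 0.4541 -0.1712  0.1105] rot [179.92   0.33 169.94] j [  2.6   9.  -32.1  -0.  -48.6 -12.7] F [ 0.4 -0.6  0.5] w 0.0439
shift mm [ 2.  -1.3 15.5] rotvec [0.0014 0.0058 0.002 ]
```

Request:
step_arm(
  deltas=[
    [0.001,0.006,0.002,2,-1.3,3,0.0],
    [0,0,0,0,0,6,0.0],
    [0,0,0,0,0,4,0.0],
    [0,0,0,0,0,0,0.0],
    [0,0,0,0,0,0,0.0],
  ],
)

```text
time_s: 17.05
tcp_pos: [0.4527, -0.1722, 0.0978]
eef_rot: [180.0, 0.1, 169.8]
contact_force: [0.3, 0.0, -0.2]
gripper_width: 0.0438
```

```bash
python3 go.py .45195 -.1721 .032 169.82;python3 - <<'E'
from h import *
s=r.capture('side')
crop(s,315,175,85,90,6,'pics/c1.png')
t=r.capture('top')
crop(t,345,195,85,60,8,'pics/c2.png')
E
```

```text
t 17.05 pos [ 0.4527 -0.1722  0.0978] rot [1.7996e+02 1.1000e-01 1.6983e+02] j [  2.5  10.  -32.9  -0.  -47.  -12.6] F [ 0.3  0.  -0.2] w 0.0438
shift mm [ 0.9 -0.  65.7] rotvec [0.0007 0.0018 0.0002]
```

View pics/c1.png

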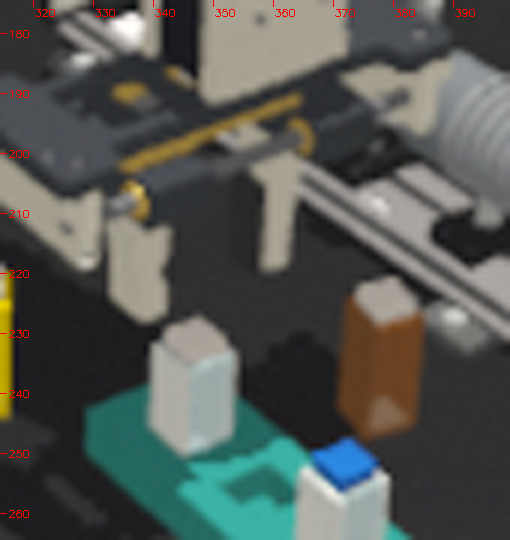

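View pics/c2.png

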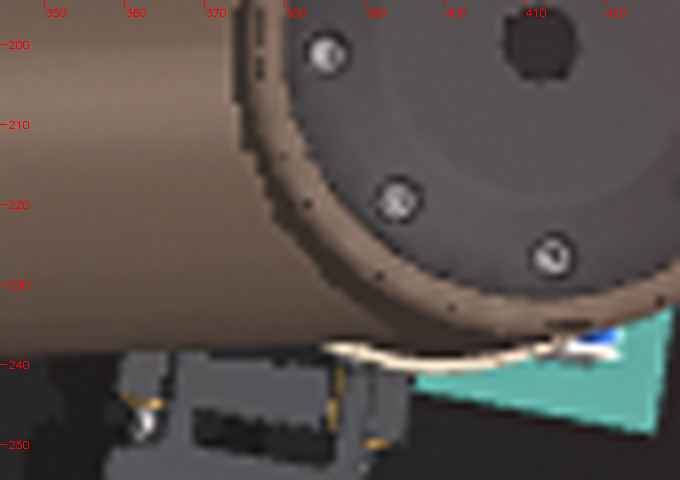

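Request:
step_arm(
  deltas=[
    [0,0.002,0,0.9,0,5,0.0],
    [0,0,0,0,0,8,0.0],
    [0,0,0,0,0,8,0.0],
    [0,0,0,0,0,8,0.0],
    [0,0,0,0,0,6,0.0],
    [0,0,0,0,0,2,0.0],
    [0,0,0,0,0,0,0.0],
  ],
)

```text
time_s: 17.85
tcp_pos: [0.4513, -0.172, 0.0569]
eef_rot: [180.0, -0.1, 169.8]
contact_force: [-0.2, -0.4, 0.2]
gripper_width: 0.0436
```

```bash
python3 go.py .45195 -.1721 .032 169.82
```

```text
t 17.85 pos [ 0.4513 -0.172   0.0569] rot [ 1.7997e+02 -8.0000e-02  1.6982e+02] j [  2.5  13.3 -35.5  -0.1 -41.2 -12.6] F [-0.2 -0.4  0.2] w 0.0436
shift mm [-0.7 -0.  24.9] rotvec [ 0.0005 -0.0013  0.0001]
```

Request:
step_arm(
  deltas=[
    [0,0,0,-0.7,0,5,0.0],
    [0,0,0,0,0,7,0.0],
    [0,0,0,0,0,7,0.0],
    [0,0,0,0,0,4,0.0],
    [0,0,0,0,0,0,0.0],
    [0,0,0,0,0,0,0.0],
  ],
)

```text
time_s: 18.45
tcp_pos: [0.4524, -0.1721, 0.032]
eef_rot: [180.0, -0.1, 169.8]
contact_force: [-1.2, -0.0, -0.1]
gripper_width: 0.0441
```

```bash
python3 go.py .45195 -.1721 .032 169.82;python3 - <<'E'
from h import *
s=r.capture('side')
crop(s,315,200,85,75,8,'pics/c3.png')
E
```

```text
t 18.45 pos [ 0.4524 -0.1721  0.032 ] rot [ 1.7997e+02 -5.0000e-02  1.6983e+02] j [  2.5  15.7 -36.8  -0.1 -37.5 -12.6] F [-1.2 -0.  -0.1] w 0.0441
shift mm [ 0.4 -0.1  0. ] rotvec [ 0.0005 -0.0009  0.0002]
```

View pics/c3.png

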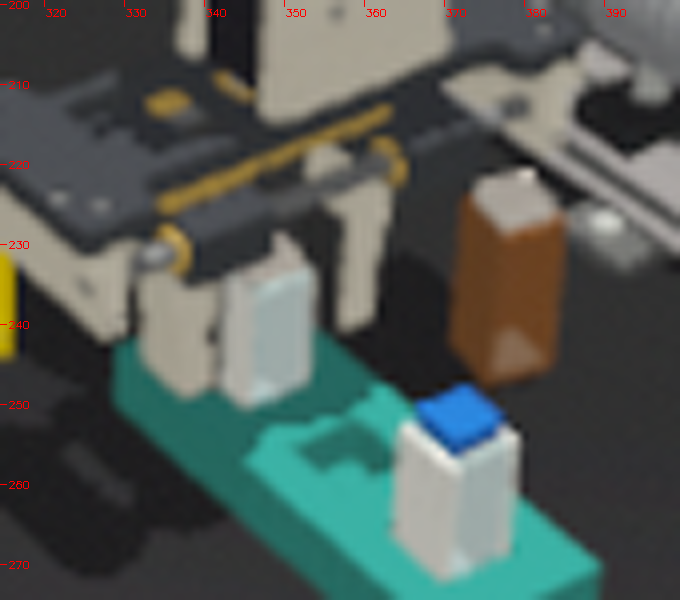

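The cuvette at (347,240) sits between the fingers at (337,243) and (359,232), which face the rack's long sides. Closing.

Request:
step_arm(
  deltas=[
    [0,0,0,0.4,0,0,-1],
    [0,0,0,0,0,0,-1],
    [0,0,0,0,0,0,-1],
    [0,0,0,0,0,0,-1],
    [0,0,0,0,0,0,-1],
  ],
  squeeze=15,
)

```text
time_s: 19.0
tcp_pos: [0.4517, -0.172, 0.0327]
eef_rot: [180.0, -0.0, 169.8]
contact_force: [0.3, 1.1, 0.2]
gripper_width: 0.0251
```

```bash
python3 go.py .45195 -.1721 .18 169.82
```

```text
t 19.0 pos [ 0.4517 -0.172   0.0327] rot [ 1.7996e+02 -4.0000e-02  1.6982e+02] j [  2.5  15.6 -36.9  -0.1 -37.6 -12.6] F [0.3 1.1 0.2] w 0.0251
shift mm [-2.000e-01  1.000e-01 -1.473e+02] rotvec [ 0.0007 -0.0007  0.0001]
```

Request:
step_arm(
  deltas=[
    [0,0,0,0,0,-4,-1],
    [0,0,0,0,0,-6,-1],
    [0,0,0,0,0,-8,-1],
    [0,0,0,0,0,-12,-1],
    [0,0,0,0,0,-20,-1],
    [0,0,0,0,0,-25,-1],
    [0,0,0,0,0,-25,-1],
    [0,0,0,0,0,-25,-1],
    [0,0,0,0,0,-20,-1],
    [0,0,0,0,0,-5,-1],
  ],
)

```text
time_s: 20.0
tcp_pos: [0.4521, -0.1724, 0.1941]
eef_rot: [180.0, 0.2, 169.9]
contact_force: [-0.3, 0.6, -0.2]
gripper_width: 0.0252
```

```bash
python3 go.py .6662 -.0072 .19 172.3
```

```text
t 20.0 pos [ 0.4521 -0.1724  0.1941] rot [179.95   0.19 169.85] j [  2.5   3.7 -25.6  -0.  -60.5 -12.6] F [-0.3  0.6 -0.2] w 0.0252
shift mm [-181.6  200.3    4.9] rotvec [ 0.0008  0.0034 -0.0428]
```

Request:
step_arm(
  deltas=[
    [0,0.003,-0.01,-10,11,-4,-1],
    [0,0,-0.01,-20,22,-4,-1],
    [0,0,-0.01,-27,30,-3,-1],
    [0,0,-0.01,-30,33,-2,-1],
    [0,0,0,-30,33,-2,-1],
    [0,0,0,-22,25,-2,-1],
    [0,0,0,-12,13,-2,-1],
    [0,0,0,-4,4,-1,-1],
    [0,0,0,0,0,-1,-1],
  ],
)

```text
time_s: 20.9
tcp_pos: [0.638, -0.0164, 0.2126]
eef_rot: [180.0, -0.2, 172.3]
contact_force: [-1.8, -0.7, -1.3]
gripper_width: 0.0254
```

```bash
python3 go.py .6662 -.0072 .19 172.3
```

```text
t 20.9 pos [ 0.638  -0.0164  0.2126] rot [179.99  -0.2  172.3 ] j [ 16.   17.7  -5.2  -0.1 -67.2 -23.6] F [-1.8 -0.7 -1.3] w 0.0254
shift mm [-26.8  12.9  22.5] rotvec [ 0.0001 -0.0035 -0.    ]
```

Request:
step_arm(
  deltas=[
    [0,-0.003,0,-12,6,2,-1],
    [0,0,0,-9,4,4,-1],
    [0,0,0,-4,2,6,-1],
    [0,0,0,0,0,6,-1],
    [0,0,0,0,0,5,-1],
    [0,0,0,0,0,0,-1],
  ],
)

```text
time_s: 21.5
tcp_pos: [0.6639, -0.0094, 0.1865]
eef_rot: [-180.0, -0.2, 172.2]
contact_force: [-0.5, -0.6, -0.8]
gripper_width: 0.0248
```

```bash
python3 go.py .6662 -.0072 .0867 172.3
python3 - <<'E'
from h import *
print('spot top',atz('top',266.3,130.1,.09),'side',atz('side',335.5,158.8,.09))
print('lamp top',atz('top',353.2,140.3,.09))
E
```

```text
t 21.5 pos [ 0.6639 -0.0094  0.1865] rot [-1.7998e+02 -1.7000e-01  1.7217e+02] j [ 16.   21.1  -3.8  -0.1 -65.2 -23.8] F [-0.5 -0.6 -0.8] w 0.0248
shift mm [-2.2  2.5 99.8] rotvec [-0.0003 -0.0029 -0.0023]
spot top [0.67881146 0.08881668 0.09      ] side [0.6811521  0.08903054 0.09      ]
lamp top [ 0.65300147 -0.11929748  0.09      ]
```

Request:
step_arm(
  deltas=[
    [0,-0.003,-0.002,-2.2,2.5,6,-1],
    [0,0,0,0,0,10,-1],
    [0,0,0,0,0,12,-1],
    [0,0,0,0,0,12,-1],
    [0,0,0,0,0,12,-1],
    [0,0,0,0,0,10,-1],
    [0,0,0,0,0,6,-1],
    [0,0,0,0,0,2,-1],
    [0,0,0,0,0,-1,-1],
  ],
)

```text
time_s: 22.4
tcp_pos: [0.6653, -0.0076, 0.1102]
eef_rot: [-179.9, -0.1, 172.3]
contact_force: [0.4, -0.3, -0.1]
gripper_width: 0.0251
```

```bash
python3 go.py .6663 -.0068 .0867 172.2
```

```text
t 22.4 pos [ 0.6653 -0.0076  0.1102] rot [-1.7994e+02 -9.0000e-02  1.7227e+02] j [ 16.1  24.7  -8.9   0.  -56.4 -23.9] F [ 0.4 -0.3 -0.1] w 0.0251
shift mm [-0.9  0.9 23.5] rotvec [-0.001  -0.0015  0.0012]
```

Request:
step_arm(
  deltas=[
    [-0.001,-0.001,0.001,-1,1,5,-1],
    [0,0,0,0,0,7,-1],
    [0,0,0,0,0,6,-1],
    [0,0,0,0,0,4,-1],
    [0,0,0,0,0,0,-1],
    [0,0,0,0,0,0,-1],
  ],
)

```text
time_s: 23.0
tcp_pos: [0.6675, -0.0065, 0.0878]
eef_rot: [180.0, 0.1, 172.2]
contact_force: [-0.4, 0.1, -0.5]
gripper_width: 0.0247
```

```bash
python3 go.py .6663 -.0068 .0867 172.2;python3 - <<'E'
from h import *
s=r.capture('side');t=r.capture('top')
crop(s,310,120,110,90,7,'pics/f1.png')
crop(t,250,90,120,80,6,'pics/f2.png')
E
```

```text
t 23.0 pos [ 0.6675 -0.0065  0.0878] rot [1.7995e+02 1.1000e-01 1.7222e+02] j [ 16.1  26.1 -10.1   0.  -53.7 -23.9] F [-0.4  0.1 -0.5] w 0.0247
shift mm [ 1.1 -0.5  1. ] rotvec [0.0009 0.0019 0.0003]
```

View pics/f1.png

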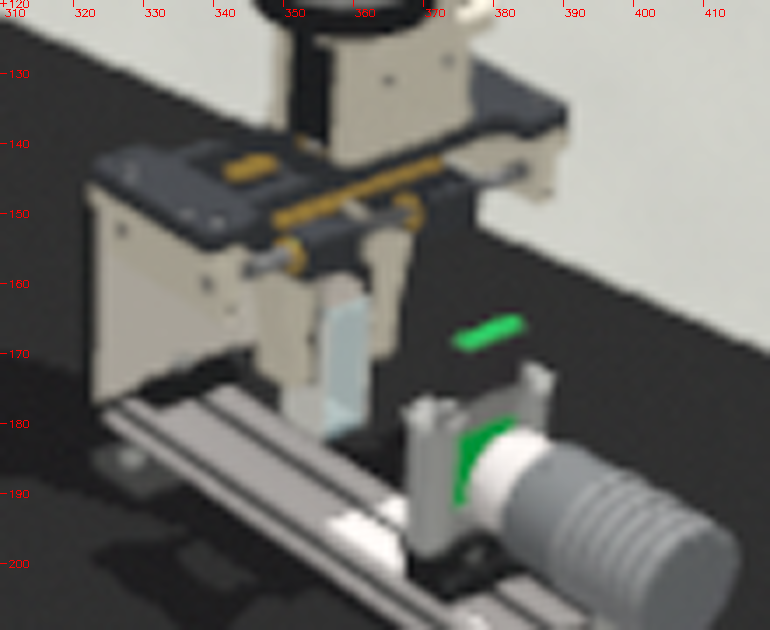

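View pics/f2.png

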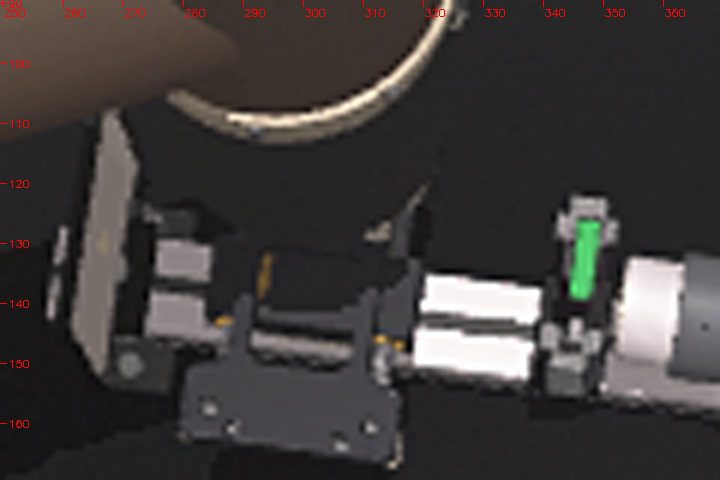

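Request:
step_arm(
  deltas=[
    [0.001,0.002,0,0.8,-0.4,0.8,-1],
    [0,0,0,0,0,0,-1],
    [0,0,0,0,0,0,-1],
    [0,0,0,0,0,0,-1],
  ],
)

```text
time_s: 23.5
tcp_pos: [0.667, -0.0067, 0.0878]
eef_rot: [180.0, 0.1, 172.2]
contact_force: [0.7, -0.6, -0.4]
gripper_width: 0.0248
```

```bash
python3 go.py .6663 -.0068 .0867 172.2;python3 - <<'E'
from h import *
print('strip',atz('top',346,133.2,.148),atz('side',378.5,167,.148))
p=r.get_state()['tcp_pos'];a=np.radians(82.2);ex=np.array([np.cos(a),np.sin(a)]);ey=np.array([-ex[1],ex[0]])
R=lambda z:np.array([np.r_[p[:2]+.0125*(i*ex+j*ey),z] for i,j in((-1,-1),(1,-1),(1,1),(-1,1))])
s=r.capture('side'); crop(s,330,140,60,55,12,'pics/f3.png'); c=cv2.imread('pics/f3.png')
z0=p[2]-.0267
for z in(z0,z0+.06): cv2.polylines(c,[np.int32((proj('side',R(z))-[330,140])*12+6)],True,(0,0,255),1)
cv2.imwrite('pics/f3.png',c)
E
```

```text
t 23.5 pos [ 0.667  -0.0067  0.0878] rot [1.7998e+02 7.0000e-02 1.7222e+02] j [ 16.1  26.  -10.1   0.  -53.8 -23.9] F [ 0.7 -0.6 -0.4] w 0.0248
shift mm [ 0.7 -0.2  1.1] rotvec [0.0003 0.0011 0.0004]
strip [ 0.65414941 -0.09998338  0.148     ] [ 0.65506606 -0.09933416  0.148     ]
```

View pics/f3.png

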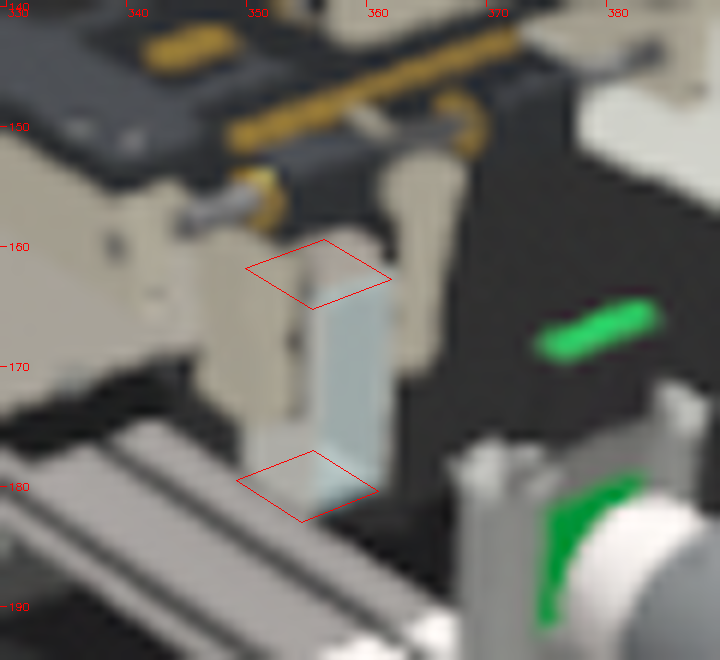

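Request:
step_arm(
  deltas=[
    [0,0.001,0,0.4,0,1.5,-1],
    [0,0,0,0,0,0.5,-1],
    [0,0,0,0,0,0,-1],
    [0,0,0,0,0,0,-1],
    [0,0,0,0,0,0,-1],
  ],
)

```text
time_s: 24.05
tcp_pos: [0.6666, -0.0066, 0.0856]
eef_rot: [180.0, 0.0, 172.2]
contact_force: [-0.6, 0.0, -0.1]
gripper_width: 0.0247
```

```bash
python3 go.py .6665 -.0066 .0867 172.2
python3 - <<'E'
from h import *
s=r.capture('side'); cv2.imwrite('pics/z1.png',s[:,:,::-1]); t=r.capture('top'); print(r.get_state()['tcp_pos'])
E
```

```text
t 24.05 pos [ 0.6666 -0.0066  0.0856] rot [179.98   0.   172.22] j [ 16.1  26.2 -10.2  -0.  -53.6 -23.9] F [-0.6  0.  -0.1] w 0.0247
shift mm [ 0.1  0.  -1.1] rotvec [0.0003 0.     0.0004]
[ 0.66661591 -0.00664585  0.08566797]
```

View pics/z1.png

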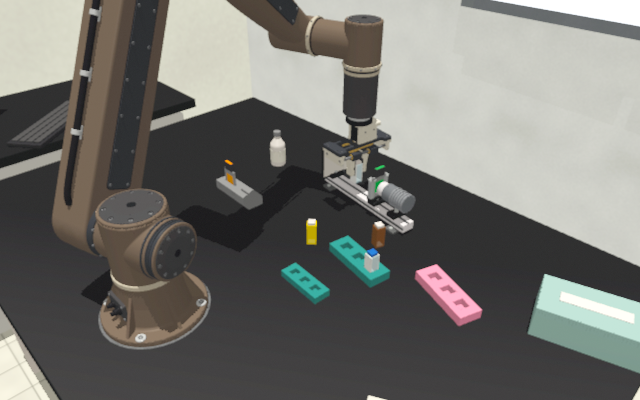

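Request:
step_arm(
  deltas=[
    [0,0,0,0,0,-0.8,-1],
    [0,0,0,0,0,0,-1],
    [0,0,0,0,0,0,-1],
  ],
)

```text
time_s: 24.45
tcp_pos: [0.6667, -0.0066, 0.0866]
eef_rot: [180.0, 0.0, 172.2]
contact_force: [-0.8, -0.6, -1.0]
gripper_width: 0.0249
```

```bash
python3 go.py .6665 -.0066 .0867 172.2; python3 -c "
from plant import r
print(r.close_job())"
```

```text
t 24.45 pos [ 0.6667 -0.0066  0.0866] rot [1.7998e+02 1.0000e-02 1.7223e+02] j [ 16.1  26.1 -10.2  -0.  -53.7 -23.9] F [-0.8 -0.6 -1. ] w 0.0249
shift mm [ 0.2 -0.  -0.1] rotvec [0.0003 0.0002 0.0004]
the job is handed in; nothing more can be done
None
```

I slid the green filter down into the lamp slot until it met the sill, then let go of it. I then took the white-stoppered cuvette by its frosted faces, and it was held upright in the beam, resting on nothing, when I handed the job in at 24.5 s.

- **Filter:** contact came at about 15 N, at the height expected for a slide standing on the sill (0.1206 m against 0.1207 m). After release, both cameras agreed to about 1 mm on the top strip at its fully home height. They did place the strip about 2.5 mm nearer the screen than the gripper reading. That could be calibration error or a slight lean within the slot's play, and I did not resolve it.
- **Cuvette:** the final tool pose was within about 0.2 mm and 0.03° of the target, and the grip width was 24.9 mm. The target comes from camera measurements good to about 2 mm, and the two cameras' estimates of the beam line differed by 1.5–2 mm. I did not check the beam's path through the glass directly.
- **Other things:** in the last picture the amber filter, the blue-stoppered cuvette, the bottle and the look-alikes appeared to be where they started.

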